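Put the dumpling-dough cutters away in their trays

ROBOT

A 6-joint arm with a two-finger parallel gripper is mounted at the origin on the work surface. World frame = base frame: x ahead of the robot, y to its left, z up, the work surface at z = 0. Lengths are in m, angles in rad, forces in N, time in s.
With the tool pointing down it reaches from about 0.35 to 0.975 m from the base axis. Payload 4.9 kg.
Tool frame: the origin (TCP) lies on the centre line of the jaws, within the pads' length; the fingertips stand 8 mm ahead of it and the grasp point (between the pads) lies 11 mm behind it; z points along the fingers, y is the direction in which the jaws open and shut (so a half turn about z gives the same grasp; the last joint's range is limited). The gripper opens to 85 mm and grips with 20 to 120 N. Pads are 22 mm wide; open, the fingers measure 114 mm over their backs; the gripper's body (76 mm by 85 mm) begins 54 mm behind the grasp point. The pads swing forward as they close: fully open they stand 13 mm farther back than shut.
Start: joints at [1.172, 0.053, 1.613, -0, 1.476, -0.119], TCP at [0.173, 0.601, 0.239] pointing down, gripper open.
Joint ranges: [-3.01, 3.01], [-1.01, 2.22], [0.06, 2.58], [-1.02, 4.17], [0.09, 2.62], [-3.14, 3.14]. Speed limits (rad/s): [2.57, 2.57, 3.14, 3.14, 3.14, 3.14].

INTERFACE

Orientations are given as a rotation vector (axis times angle).
In Python, from station import get_obs, get_image, calibration, finish_job gives the robot as it stands. The module is installed in compiled form; this text tells all that it offers.
- The arm moves only by the shell command python3 -m jog 'ROWS' [FORCE]. ROWS is JSON, a list of rows, each a list of 7 numbers: the shift along the tool's x, y, z in cm, then the turn, a rotation vector about the tool's x, y, z in rad, then the closure in counts, from 0 (fully open) to 255 (shut). In form: [[dx, dy, dz, ax, ay, az, jaw], ...]. A call has 1 to 8 rows; each row is the pose to reach, as a shift and turn from the pose measured when the call began, along the tool's axes at that moment; what a row does not reach only later rows make up. A row lasts 1/12 s, in which the tool goes at most 41.7 mm and 7.16 degrees, less where a joint would pass 70% of its speed; a pose out of reach is approached as far as the arm can. A call with a gripper value outside its range is refused whole. The fingers move at their own pace and stop on an object; FORCE is the grip in N (left out, the last holds). Time passes only in rows, so rows that repeat a pose let the fingers close. It gives the time, the measured TCP pose, the force and the opening at its end, in the units of the state.
- get_obs(): the state, without advancing time (a new reading comes with each control period).
- get_image(name): name is "scene" or "side" or "wrist"; returns the picture (384x512x3 uint8, red, green, blue); there is no depth.
- calibration(name): a dict with "vfov" (degrees; the focal length in pixels is half the picture's height over the tangent of half this angle, whatever the lens; pixels are square), "cx", "cy" (the principal point, pixels), "R" (3x3) and "t" (3): a world point X has camera coordinates R X + t. Camera axes: x right, y down, z forward; pixel columns grow to the right and rows downward; lengths in m; the calibration is good to about 2 mm. A picture is of the moment at which its call begins: read the wrist's pose just before it. calibration takes no time and is no camera call; for the wrist camera it gives the pose at the moment of the call.
- finish_job(): hands the job in, once; it reports no verdict.
The state is a dict: "t": time; "q": joint angles; "dq": joint speeds; "effort": joint torques, N m; "tool_pos": TCP position; "tool_rot": TCP orientation; "contact_force": force on the tool from outside, world axes, zero at the start; "wrist_torque": the same for the moment, N m; "opening": finger opening in m.
Only numpy, scipy, OpenCV 4.12 (cv2) and the standard library are available. Lean on these libraries where they do the work, as an engineer would, in place of code of your own. Each camera call takes 0.05 s, during which the arm holds its last target. There are 200 camera calls.

TASK

Dumpling folding is over: put each of the four steel dough cutters away in the wooden tray whose recess has its own shape and size, sitting upright and flat on the cork floor inside the rim. Set them down rather than dropping them, and leave the cut-glass dish and the china saucer where they are.

Things in the scene. Friction and masses are not known exactly. Their poses are not given: they have to be found in the camera images.
- cutter_large_round: loose dough cutter: a steel cutter body with a closed top, round, 70 mm across, 24 mm high, with an upright round wooden knob on top at its centre, 28 mm in diameter, from 28 to 66 mm above the underside. About 0.06 to 0.22 kg. Origin: centre of the underside, z up.
- cutter_small_round: loose dough cutter: a steel cutter body with a closed top, round, 44 mm across, 24 mm high, with an upright round wooden knob on top at its centre, 28 mm in diameter, from 28 to 66 mm above the underside. About 0.06 to 0.22 kg. Origin: centre of the underside, z up.
- cutter_square: loose dough cutter: a steel cutter body with a closed top, square, 54 x 54 mm (sides along its x and y), 24 mm high, with an upright round wooden knob on top at its centre, 28 mm in diameter, from 28 to 66 mm above the underside. About 0.06 to 0.22 kg. Origin: centre of the underside, z up.
- cutter_oblong: loose dough cutter: a steel cutter body with a closed top, oblong, 80 mm along its x and 40 mm along its y, 24 mm high, with an upright round wooden knob on top at its centre, 28 mm in diameter, from 28 to 66 mm above the underside. About 0.06 to 0.22 kg. Origin: centre of the underside, z up.
- nest_large_round: fixed storage tray, dark wooden rim with brown cork floor: a round recess 86 mm across; 102 mm across outside. The cork floor is 6 mm and the rim 14 mm above the table, so the recess is 8 mm deep. Origin: centre of the underside, on the table, z up.
- nest_small_round: fixed storage tray, dark wooden rim with brown cork floor: a round recess 60 mm across; 76 mm across outside. The cork floor is 6 mm and the rim 14 mm above the table, so the recess is 8 mm deep. Origin: centre of the underside, on the table, z up.
- nest_square: fixed storage tray, dark wooden rim with brown cork floor: a square recess 70 x 70 mm (sides along its x and y); 86 x 86 mm outside. The cork floor is 6 mm and the rim 14 mm above the table, so the recess is 8 mm deep. Origin: centre of the underside, on the table, z up.
- nest_oblong: fixed storage tray, dark wooden rim with brown cork floor: an oblong recess, 96 mm along its x and 56 mm along its y; 112 x 72 mm outside. The cork floor is 6 mm and the rim 14 mm above the table, so the recess is 8 mm deep. Origin: centre of the underside, on the table, z up.
- glass_dish: bystander: loose cut-glass dish, 80 mm across, 32 mm high, open and empty. Origin: centre of the underside.
- saucer: bystander: loose white china dipping saucer, 80 mm across, 14 mm high. Origin: centre of the underside.
There are look-alikes about, which are no part of the job. Leave any green, pink or yellow look-alike of the cutter_square alone.

How it is judged:
At the end, for the whole second after the job is handed in: Each cutter lies inside the tray of its own shape and size: centre within 13 mm of the tray's centre horizontally, underside less than 9 mm above the tray's underside (the floor is at 6 mm, the rim at 14 mm), tilted less than 0.08 rad, and at rest (horizontal distance between cutter_large_round and nest_large_round below 0.013 m and z of cutter_large_round in the frame of nest_large_round below 0.009 m and angle between each of cutter_large_round, cutter_small_round, cutter_square, cutter_oblong's own z axis and vertical below 0.08 rad and linear speed of each of cutter_large_round, cutter_small_round, cutter_square, cutter_oblong below 0.02 m/s and angular speed of each of cutter_large_round, cutter_small_round, cutter_square, cutter_oblong below 0.2 rad/s and horizontal distance between cutter_small_round and nest_small_round below 0.013 m and z of cutter_small_round in the frame of nest_small_round below 0.009 m and horizontal distance between cutter_square and nest_square below 0.013 m and z of cutter_square in the frame of nest_square below 0.009 m and horizontal distance between cutter_oblong and nest_oblong below 0.013 m and z of cutter_oblong in the frame of nest_oblong below 0.009 m); the robot touches nothing.
It fails at once if the glass dish is shifted by more than 25 mm (distance of glass_dish from where it was at the start of the episode above 0.025 m).
It fails at once if the saucer is shifted by more than 25 mm (distance of saucer from where it was at the start of the episode above 0.025 m).
It fails at once if a cutter is let go with its underside more than 40 mm above the table ((height (world z) of cutter_large_round above 0.04 m and contact force between the fingers and cutter_large_round below 0.05 N) or (height (world z) of cutter_small_round above 0.04 m and contact force between the fingers and cutter_small_round below 0.05 N) or (height (world z) of cutter_square above 0.04 m and contact force between the fingers and cutter_square below 0.05 N) or (height (world z) of cutter_oblong above 0.04 m and contact force between the fingers and cutter_oblong below 0.05 N)).
It also fails if it takes over 88 s, if anything falls off the work surface, if the arm or the gripper's body presses on something with over 40 N, if the wrist force passes 120 N, or if a joint passes its speed limit or range.

## Working session

There is one attempt and no reset: what is moved stays moved. The work goes in short steps, Python scripts to look and compute and a shell command to move; the robot and the scene stay as the last step left them, time stands still between calls to the robot, and variables do not carry over. Pictures are saved under pics/ and viewed, about 12 in all and at most 16, crops included, and the job is handed in when it is done.

```bash
mkdir -p pics; cat > h.py <<'E'
import numpy as np, cv2
from station import get_obs,get_image,calibration
from scipy.spatial.transform import Rotation as Ro
def ray(c,u,v):
    f=192/np.tan(np.radians(c["vfov"])/2)
    R=np.array(c["R"]);t=np.array(c["t"])
    d=R.T@np.array([(u-c["cx"])/f,(v-c["cy"])/f,1.]);return -R.T@t,d
def onz(c,u,v,z):
    o,d=ray(c,u,v);return o+d*(z-o[2])/d[2]
def proj(c,X):
    f=192/np.tan(np.radians(c["vfov"])/2)
    p=np.array(c["R"])@np.array(X)+np.array(c["t"]);return np.array([c["cx"]+f*p[0]/p[2],c["cy"]+f*p[1]/p[2]])
def tri(rays):
    A=0;b=0
    for o,d in rays:
        d=d/np.linalg.norm(d);P=np.eye(3)-np.outer(d,d);A=A+P;b=b+P@o
    x=np.linalg.solve(A,b);return x,[np.linalg.norm((np.eye(3)-np.outer(d,d)/(d@d))@(x-o)) for o,d in rays]
def save(n,im): cv2.imwrite("pics/"+n,cv2.cvtColor(im,cv2.COLOR_RGB2BGR))
def grab(cam,n):
    c=calibration(cam);im=get_image(cam);save(n+".png",im);np.save("pics/"+n+".npy",im);
    import pickle;pickle.dump(c,open("pics/"+n+".pkl","wb"));return c,im
def load(n):
    import pickle;return pickle.load(open("pics/"+n+".pkl","rb")),np.load("pics/"+n+".npy")
E
python3 - <<'E'
from h import *
print(get_obs())
for s in ("scene","side","wrist"):
    c,im=grab(s,s+"0");print(s,c["vfov"],np.round(c["R"],3).tolist(),np.round(c["t"],3))
a=[cv2.imread(f"pics/{s}0.png") for s in("scene","side")]
for s,i in zip(("scene","side"),a): cv2.imwrite(f"pics/{s}0b.png",cv2.resize(i,(800,600),interpolation=cv2.INTER_CUBIC))
E
```

```text
{'t': 0.0, 'q': array([ 1.17198059e+00,  5.33077918e-02,  1.61432134e+00,  1.10454886e-06,
        1.47597380e+00, -1.19026596e-01]), 'dq': array([-1.07564484e-03, -2.34243430e-03,  3.82731801e-04,  9.64189713e-04,
        2.32211657e-04, -6.43809267e-05]), 'effort': array([-8.61893859e-04, -3.93669641e+01, -3.70189011e+01, -1.03539110e-04,
        7.03986967e-03, -1.42565443e-05]), 'tool_pos': array([0.17237189, 0.60012445, 0.23807708]), 'tool_rot': array([-4.37987689e-01, -3.11038928e+00,  3.05152825e-03]), 'contact_force': array([ 0.10481487,  0.18190469, -0.01784916]), 'wrist_torque': array([ 0.0194452 ,  0.03963319, -0.01102073]), 'opening': 0.08541893073357018}
scene 49.18922217551447 [[-0.461, 0.887, 0.02], [0.48, 0.269, -0.835], [-0.746, -0.375, -0.55]] [ 0.284 -0.189  1.534]
side 55.973575429960476 [[0.94, -0.34, -0.005], [-0.206, -0.559, -0.803], [0.27, 0.756, -0.596]] [-0.472  0.118  0.916]
wrist 71.01661720869849 [[0.276, 0.961, -0.001], [0.928, -0.266, 0.261], [0.251, -0.073, -0.965]] [-0.624 -0.035  0.377]
```

View pics/scene0b.png

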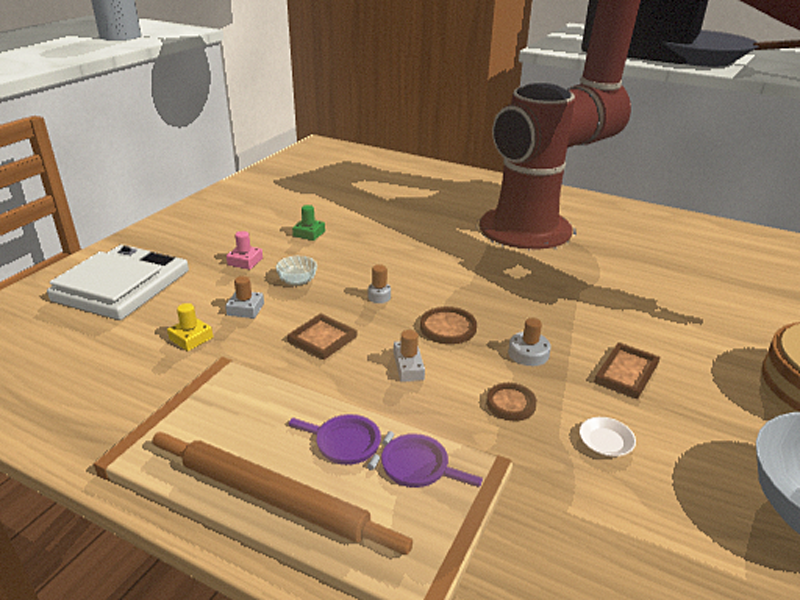

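View pics/side0b.png

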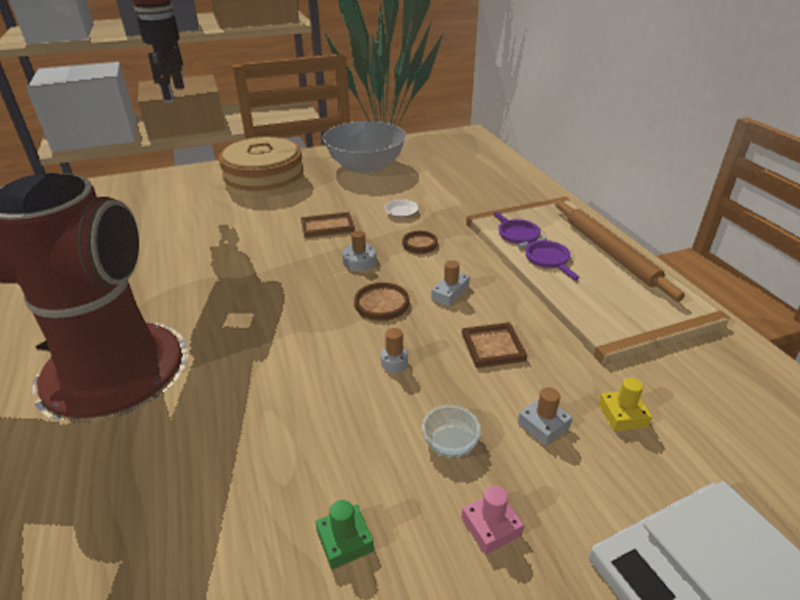

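The two views show every candidate. Scene view (800x600 px):
- **Steel cutters:** square at (243,297), small round at (379,285), oblong at (408,357), large round at (531,342).
- **Look-alikes to leave:** green (308,222), pink (243,250), yellow (189,327).
- **Trays:** square (322,336), large round (448,324), small round (512,401), oblong (627,370).
- **Bystanders:** dish (296,270), saucer (607,438).

Side view: square cutter (546,415), small round (394,352), oblong (451,283), large round (359,250).

```bash
cat > m1.py <<'E'
from h import *
S={"k_sq":((243,290),(548,403)),"k_sr":((379,276),(394,343)),"k_ob":((408,344),(452,272)),"k_lr":((532,331),(358,242)),
"n_sq":((322,336),(494,344)),"n_lr":((448,324),(382,301)),"n_sr":((512,401),(420,242)),"n_ob":((627,370),(328,225))}
for k,(a,b) in S.items():
    rays=[];inf=[]
    for cam,p in (("scene",a),("side",b)):
        c,im=load(cam+"0");u,v=np.array(p)/1.5625
        hsv=cv2.cvtColor(im,cv2.COLOR_RGB2HSV).astype(int)
        w=9 if k[0]=="k" else 32
        x0,y0=int(u)-w,int(v)-(w+3)
        roi=hsv[y0:y0+2*w+6,x0:x0+2*w+1]
        # wood brown knob: saturated & darker than table ; rim: dark brown
        m=((roi[...,1]>110)&(roi[...,2]<(190 if k[0]=="k" else 130))&(roi[...,0]<18)).astype(np.uint8)
        n,l,st,ce=cv2.connectedComponentsWithStats(m)
        if k[0]=="k": i=1+np.argmax(st[1:,4])
        else:
            i=1+np.argmin([np.hypot(*(q-[u-x0,v-y0]))+(1000 if s[4]<25 else 0) for q,s in zip(ce[1:],st[1:])])
        pts=np.argwhere(l==i)[:,::-1].astype(np.float32)
        if k[0]=="k": cen=ce[i]
        else:
            h=cv2.convexHull(pts);M=cv2.moments(h);cen=np.array([M["m10"],M["m01"]])/M["m00"]
        cu,cv_=cen+[x0,y0];rays.append(ray(c,cu,cv_));inf.append((round(cu*1.5625),round(cv_*1.5625),st[i].tolist()[2:],hsv[int(v),int(u)].tolist()))
    x,e=tri(rays);print(k,np.round(x,4),np.round(e,4),inf)
E
python3 m1.py
```

```text
k_sq [ 0.5879 -0.3493  0.055 ] [0.0008 0.0008] [(242, 283, [19, 19, 213], [15, 164, 120]), (548, 402, [15, 20, 224], [14, 139, 103])]
k_sr [ 0.4324 -0.1502  0.0502] [0.0003 0.0003] [(379, 275, [10, 16, 137], [14, 148, 112]), (394, 340, [12, 17, 174], [15, 142, 99])]
k_ob [ 0.5931 -0.004   0.0519] [0.002 0.002] [(410, 340, [15, 21, 213], [15, 133, 123]), (451, 271, [10, 15, 129], [14, 142, 99])]
k_lr [0.4617 0.1622 0.0575] [0.0029 0.0029] [(532, 327, [19, 22, 228], [14, 135, 104]), (355, 236, [14, 20, 156], [14, 142, 90])]
n_sq [ 0.6014 -0.173   0.0067] [0.0002 0.0002] [(320, 336, [47, 29, 432], [14, 137, 210]), (494, 345, [43, 30, 531], [15, 116, 176])]
n_lr [0.4622 0.0064 0.0071] [0.0003 0.0003] [(446, 325, [40, 24, 367], [14, 134, 196]), (381, 301, [36, 25, 384], [15, 118, 173])]
n_sr [0.6042 0.1772 0.007 ] [0.0008 0.0008] [(509, 402, [36, 25, 384], [13, 132, 172]), (419, 242, [24, 15, 200], [15, 118, 160])]
n_ob [0.4362 0.3184 0.0072] [0.0013 0.0013] [(624, 370, [47, 36, 525], [13, 135, 200]), (327, 225, [34, 17, 296], [15, 116, 173])]
```

View pics/wrist0.png

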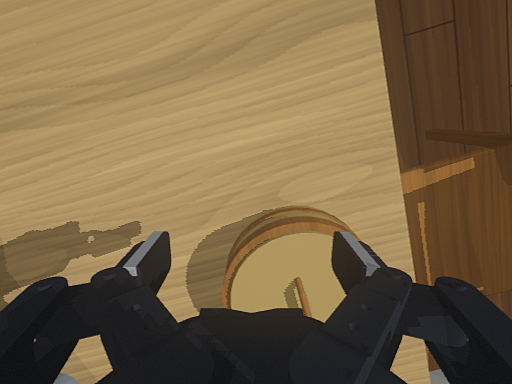

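Trays and knobs triangulate consistently: tray hulls at about 7 mm, knob mid-points at about 50 mm, residuals of 3 mm or less. Next come the orientations and the wrist-camera geometry.

```bash
cat > go.py <<'E'
# usage: go.py x y z [yawdeg]  -> total shift in tool axes (cm) and turn about tool z (rad)
import sys;from h import *
def tool():
    o=get_obs();return o,Ro.from_rotvec(o["tool_rot"])
def plan(x,y,z,yaw=None):
    o,R=tool();d=R.inv().apply(np.array([x,y,z])-o["tool_pos"])*100
    X=R.as_matrix()[:,0];cy=np.degrees(np.arctan2(X[1],X[0]))
    az=0 if yaw is None else -np.radians((yaw-cy+180)%360-180)
    rv=(R.inv()*Ro.from_rotvec([0,0,-az])*Ro.from_rotvec([0,0,0])*R).as_rotvec()
    # levelled target: z straight down
    yt=np.radians(cy if yaw is None else yaw);T=np.array([[np.cos(yt),np.sin(yt),0],[np.sin(yt),-np.cos(yt),0],[0,0,-1]]).T
    T=np.column_stack([[np.cos(yt),np.sin(yt),0],[np.sin(yt),-np.cos(yt),0],[0,0,-1]])
    rv=(R.inv()*Ro.from_matrix(T)).as_rotvec()
    print("row",np.round(d,2),np.round(rv,3),"|len cm",round(np.linalg.norm(d),1),"yaw now",round(cy,1),"t",round(o["t"],2),"F",np.round(o["contact_force"],1),"open",round(o["opening"],4),"pos",np.round(o["tool_pos"],4),"q6",round(o["q"][5],2))
if __name__=="__main__":
    a=list(map(float,sys.argv[1:]));plan(*a)
E
python3 - <<'E'
from h import *
c=calibration("wrist");o=get_obs();R=Ro.from_rotvec(o["tool_rot"])
Rc=np.array(c["R"]);C=-Rc.T@np.array(c["t"])
print("cam in tool",R.inv().apply(C-o["tool_pos"]),"cam axis in tool",R.inv().apply(Rc[2]),"img right",R.inv().apply(Rc[0]))
print("tcp px",proj(c,o["tool_pos"]),"TCP+60mm",proj(c,o["tool_pos"]+[0,0,-.06]), proj(c,o["tool_pos"]+[0,0,-.17]))
# orientations
T={"n_sq":((322,336),(494,344)),"n_ob":((627,370),(328,225))}
B={"c_sq":((244,304),(546,420)),"c_ob":((409,362),(451,290))}
for k,(a,b) in {**T,**B}.items():
    for cam,p in (("scene",a),("side",b)):
        c,im=load(cam+"0");u,v=np.array(p)/1.5625
        hsv=cv2.cvtColor(im,cv2.COLOR_RGB2HSV).astype(int);w=32 if k[0]=="n" else 18
        x0,y0=int(u)-w,int(v)-w;r=hsv[y0:y0+2*w+1,x0:x0+2*w+1]
        m=((r[...,1]>110)&(r[...,2]<130)&(r[...,0]<18)) if k[0]=="n" else (r[...,1]<50)
        n,l,st,ce=cv2.connectedComponentsWithStats(m.astype(np.uint8))
        i=1+np.argmin([np.hypot(*(q-[w,w]))+(1000 if s[4]<25 else 0) for q,s in zip(ce[1:],st[1:])])
        h=cv2.convexHull(np.argwhere(l==i)[:,::-1].astype(np.int32))[:,0]
        P=np.array([onz(c,x+x0,y+y0,.012)[:2]*1000 for x,y in h],np.float32)
        rc=cv2.minAreaRect(P);bx=cv2.boxPoints(rc);e=[bx[1]-bx[0],bx[2]-bx[1]];e=max(e,key=np.linalg.norm)
        print(k,cam,np.round(rc[0]),np.round(rc[1]),"long side deg",round(np.degrees(np.arctan2(e[1],e[0]))%180,1))
E
python3 go.py .4617 .1622 .22
```

```text
cam in tool [ 0.06511166 -0.0002152  -0.13489798] cam axis in tool [-0.26136263  0.00130097  0.96523981] img right [ 3.14396095e-04  9.99999153e-01 -1.26269377e-03]
tcp px [250.93436924 240.8431164 ] TCP+60mm [250.94803171 206.04830359] [250.95987695 175.88152727]
n_sq scene [ 605. -169.] [ 96. 101.] long side deg 171.0
n_sq side [ 598. -176.] [104.  91.] long side deg 80.9
n_ob scene [440. 317.] [ 82. 131.] long side deg 173.5
n_ob side [435. 314.] [ 98. 112.] long side deg 173.7
c_sq scene [ 588. -350.] [85. 66.] long side deg 19.2
c_sq side [ 593. -344.] [71. 64.] long side deg 18.0
c_ob scene [592.  -4.] [104.  43.] long side deg 36.3
c_ob side [597.  -0.] [106.  53.] long side deg 36.0
row [-39.9  -34.11   1.88] [-0.002 -0.     0.   ] |len cm 52.5 yaw now 164.0 t 0.15 F [-0.4 -0.1  0.2] open 0.0857 pos [0.1724 0.6003 0.2383] q6 -0.12
```

```bash
python3 -m jog '[[-39.9,-34.1,1.9,0,0,0,60],[-39.9,-34.1,1.9,0,0,0,60],[-39.9,-34.1,1.9,0,0,0,60],[-39.9,-34.1,1.9,0,0,0,60],[-39.9,-34.1,1.9,0,0,0,60],[-39.9,-34.1,1.9,0,0,0,60],[-39.9,-34.1,1.9,0,0,0,60],[-39.9,-34.1,1.9,0,0,0,60]]' 40; python3 go.py .4617 .1622 .22
```

```text
t: 0.82
tool_pos: [0.3564, 0.3208, 0.2267]
tool_rot: [-0.437, -3.111, 0.002]
contact_force: [1.9, 0.5, -0.1]
opening: 0.0651
row [-14.49 -12.34   0.68] [-0.002 -0.     0.   ] |len cm 19.0 yaw now 164.0 t 0.82 F [ 1.9  0.5 -0.1] open 0.0651 pos [0.3564 0.3208 0.2267] q6 -0.71
```

```bash
python3 -m jog '[[-14.5,-12.3,0.7,0,0,0,60],[-14.5,-12.3,0.7,0,0,0,60],[-14.5,-12.3,0.7,0,0,0,60],[-14.5,-12.3,0.7,0,0,0,60],[-14.5,-12.3,0.7,0,0,0,60],[-14.5,-12.3,0.7,0,0,0,60],[-14.5,-12.3,0.7,0,0,0,60]]'; python3 - <<'E'
from h import *
c,im=grab("wrist","w1");print(proj(c,[.4617,.1622,.066]),proj(c,[.4617,.1622,.024]))
E
python3 go.py .4617 .1622 .22
```

```text
t: 1.4
tool_pos: [0.4621, 0.1615, 0.2194]
tool_rot: [-0.442, -3.109, 0.002]
contact_force: [0.3, 0.4, 0.0]
opening: 0.0655
[251.46651262 178.69275218] [251.40996986 171.34997416]
row [-0.01 -0.02 -0.05] [-0.001 -0.001  0.   ] |len cm 0.1 yaw now 163.9 t 1.45 F [ 0.2 -0.2  0.1] open 0.0652 pos [0.4617 0.1624 0.2195] q6 -1.1
```

View pics/w1.png

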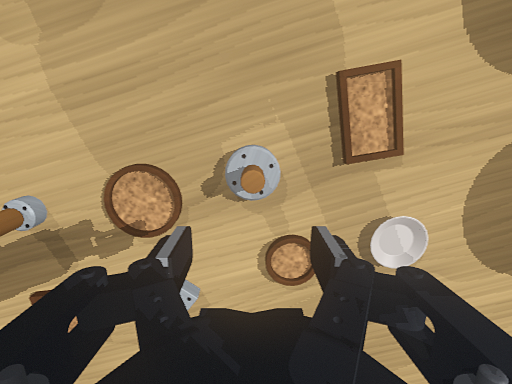

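The large round knob sits at (252,180), right where the two-view estimate predicts (251,179). Visible trays are large round (143,200), oblong (371,112) and small round (290,259); the saucer is at (399,242). I'll refine the trays and the knob from this view.

```bash
cat > m2.py <<'E'
from h import *
def mask(im,kind):
    h=cv2.cvtColor(im,cv2.COLOR_RGB2HSV).astype(int)
    if kind=="rim": m=(h[...,1]>110)&(h[...,2]<130)&(h[...,0]<18)
    elif kind=="knob": m=(h[...,1]>110)&(h[...,2]<190)&(h[...,0]<18)
    else: m=(h[...,1]<50)&(h[...,2]>70)
    return m.astype(np.uint8)
def blob(im,kind,p,w):
    x0,y0=int(p[0])-w,int(p[1])-w;x0=max(x0,0);y0=max(y0,0)
    r=mask(im,kind)[y0:y0+2*w+1,x0:x0+2*w+1]
    n,l,st,ce=cv2.connectedComponentsWithStats(r)
    i=1+np.argmin([np.hypot(*(q+[x0,y0]-p))+(1000 if s[4]<40 else 0) for q,s in zip(ce[1:],st[1:])])
    h=cv2.convexHull(np.argwhere(l==i)[:,::-1].astype(np.int32))[:,0]+[x0,y0]
    return h,st[i]
def rect(c,h,z):
    P=np.array([onz(c,x,y,z)[:2]*1000 for x,y in h],np.float32)
    rc=cv2.minAreaRect(P);bx=cv2.boxPoints(rc);e=max([bx[1]-bx[0],bx[2]-bx[1]],key=np.linalg.norm)
    cc,r=cv2.minEnclosingCircle(P)
    return "rect %s size %s ang %.1f circ %s d %.1f"%(np.round(rc[0],1),np.round(rc[1],1),np.degrees(np.arctan2(e[1],e[0]))%180,np.round(cc,1),2*r)
E
python3 - <<'E'
from m2 import *
c,im=load("w1")
for n,k,p,w,z in (("n_lr","rim",(143,200),46,.014),("n_ob","rim",(371,112),58,.014),("n_sr","rim",(290,259),28,.014),("knob_lr","knob",(252,180),16,.062),("body_lr","steel",(253,172),34,.022)):
    h,s=blob(im,k,np.array(p),w);print(n,s[:5],rect(c,h,z))
E
```

```text
n_lr [   6   10   79   74 1869] rect [462.4  11.8] size [ 99.8 105. ] ang 98.6 circ [463.3  11.2] d 107.1
n_ob [  22    6   69  105 2847] rect [436.2 317.9] size [ 80.9 112.2] ang 173.5 circ [436.1 320.6] d 132.4
n_sr [  3   4  50  51 951] rect [601.4 176.5] size [66.4 79.7] ang 173.8 circ [601.5 179.4] d 80.4
knob_lr [  5   1  24  28 536] rect [462.9 163.1] size [25.7 30.7] ang 163.8 circ [463.  162.8] d 31.9
body_lr [   6    7   56   56 1815] rect [465.  162.4] size [70.  69.2] ang 28.3 circ [464.4 162.3] d 71.0
```

```bash
python3 go.py .4635 .1625 .041
```

```text
row [-0.2   0.08 17.85] [-0.001 -0.001  0.   ] |len cm 17.8 yaw now 163.9 t 1.45 F [ 0.2 -0.2  0.1] open 0.0652 pos [0.4617 0.1624 0.2195] q6 -1.1
```

```bash
python3 -m jog '[[-0.2,0.1,4,0,0,0,60],[-0.2,0.1,8,0,0,0,60],[-0.2,0.1,12,0,0,0,60],[-0.2,0.1,15,0,0,0,60],[-0.2,0.1,17,0,0,0,60],[-0.2,0.1,17.8,0,0,0,60],[-0.2,0.1,17.8,0,0,0,60]]' 40 && python3 -m jog '[[0,0,0,0,0,0,255],[0,0,0,0,0,0,255],[0,0,0,0,0,0,255],[0,0,0,0,0,0,255],[0,0,0,0,0,0,255],[0,0,0,0,0,0,255]]' 40; python3 go.py .462 .008 .14
```

```text
t: 2.03
tool_pos: [0.4611, 0.1634, 0.0392]
tool_rot: [-0.435, -3.105, 0.004]
contact_force: [-0.9, 0.3, 0.6]
opening: 0.0654
t: 2.53
tool_pos: [0.4627, 0.1639, 0.0413]
tool_rot: [-0.436, -3.108, 0.002]
contact_force: [-1.0, 0.7, 7.7]
opening: 0.0266
row [ -4.19 -15.02  -9.86] [-0.001 -0.003  0.   ] |len cm 18.5 yaw now 164.0 t 2.53 F [-1.   0.7  7.7] open 0.0266 pos [0.4627 0.1639 0.0413] q6 -1.1
```

```bash
python3 -m jog '[[0,0,-2,0,0,0,255],[0,0,-5,0,0,0,255],[-1,-3,-8,0,0,0,255],[-2,-7,-10,0,0,0,255],[-3,-11,-10,0,0,0,255],[-4.2,-15,-10,0,0,0,255],[-4.2,-15,-10,0,0,0,255],[-4.2,-15,-10,0,0,0,255]]' 40; python3 - <<'E'
from m2 import *
c,im=grab("wrist","w2");print(proj(c,[.462,.008,.014]))
E
python3 go.py .462 .008 .048
```

```text
t: 3.2
tool_pos: [0.4621, 0.006, 0.1417]
tool_rot: [-0.443, -3.108, 0.002]
contact_force: [-0.5, 0.8, -1.2]
opening: 0.0269
[252.76041825 184.29549183]
row [-0.02  0.05  9.33] [-0.001 -0.003  0.   ] |len cm 9.3 yaw now 163.9 t 3.25 F [-0.5  1.  -1. ] open 0.0271 pos [0.462  0.0075 0.1413] q6 -1.43
```

View pics/w2.png

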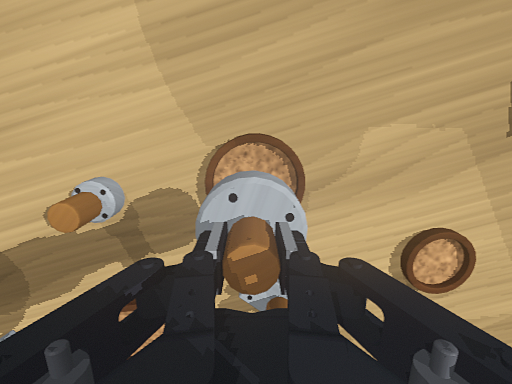

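The cutter is held level. The large round tray spans x 205–305 with its top edge at row 134, about 2 px right of the prediction. I'll fit the rim's outer arc.

```bash
cat >> m2.py <<'E'
def arcfit(c,im,cols,r0,r1,z,rad):
    from scipy.optimize import least_squares
    m=mask(im,"rim");P=[]
    for u in cols:
        rows=np.flatnonzero(m[r0:r1,u])
        if len(rows): P.append(onz(c,u,r0+rows[0],z)[:2])
    P=np.array(P);f=lambda q:np.hypot(*(P-q).T)-rad
    s=least_squares(f,P.mean(0)+[0,0],loss="soft_l1",f_scale=.001);
    g=least_squares(lambda q:np.hypot(*(P-q[:2]).T)-q[2],list(s.x)+[rad],loss="soft_l1",f_scale=.001)
    return np.round(s.x,4),round(np.abs(f(s.x)).mean(),4),"free",np.round(g.x,4)
E
python3 - <<'E'
from m2 import *
c,im=load("w2")
print(arcfit(c,im,range(212,299,3),125,180,.014,.051))
print(arcfit(c,im,range(408,472,3),215,262,.014,.038))
E
```

```text
(array([0.4635, 0.0094]), np.float64(0.0003), 'free', array([0.462 , 0.0098, 0.0496]))
(array([0.5983, 0.1731]), np.float64(0.0006), 'free', array([0.6031, 0.172 , 0.0424]))
```

```bash
python3 -m jog '[[0,0.25,3,0,0,0,255],[0,0.25,6,0,0,0,255],[0,0.25,8,0,0,0,255],[0,0.25,9,0,0,0,255],[0,0.25,9.3,0,0,0,255],[0,0.25,9.3,0,0,0,255],[0,0.25,9.3,0,0,0,255]]' 40; python3 go.py .4625 .0095 .0478
```

```text
t: 3.83
tool_pos: [0.4629, 0.0107, 0.0488]
tool_rot: [-0.438, -3.109, 0.0]
contact_force: [1.0, -0.4, -2.2]
opening: 0.0268
row [ 0.01 -0.13  0.1 ] [-0.001 -0.002  0.   ] |len cm 0.2 yaw now 164.0 t 3.83 F [ 1.  -0.4 -2.2] open 0.0268 pos [0.4629 0.0107 0.0488] q6 -1.43
```

```bash
python3 -m jog '[[0,-0.1,0.1,0,0,0,255],[0,-0.1,0.1,0,0,0,255],[0,-0.1,0.1,0,0,0,90],[0,-0.1,0.1,0,0,0,60],[0,-0.1,0.1,0,0,0,60],[0,-0.1,0.1,0,0,0,60],[0,-0.1,-3,0,0,0,60],[0,-0.1,-7,0,0,0,60]]' 40; python3 go.py .593 -.002 .2
```

```text
t: 4.5
tool_pos: [0.4594, 0.0101, 0.1156]
tool_rot: [-0.437, -3.1, 0.0]
contact_force: [1.3, 0.4, 0.1]
opening: 0.0651
row [-13.07   2.51  -8.59] [-0.002 -0.011  0.   ] |len cm 15.8 yaw now 163.9 t 4.5 F [1.3 0.4 0.1] open 0.0651 pos [0.4594 0.0101 0.1156] q6 -1.43
```

```bash
python3 -m jog '[[-13,2.5,-8.6,0,0,0,60],[-13,2.5,-8.6,0,0,0,60],[-13,2.5,-8.6,0,0,0,60],[-13,2.5,-8.6,0,0,0,60],[-13,2.5,-8.6,0,0,0,60],[-13,2.5,-8.6,0,0,0,60],[-13,2.5,-8.6,0,0,0,60],[-13,2.5,-8.6,0,0,0,60]]'; python3 - <<'E'
from m2 import *
c,im=grab("wrist","w3");p=proj(c,[.593,-.003,.066]);print(p,"n_lr",proj(c,[.463,.0095,.03]))
for n,k,q,w,z in (("knob","knob",p,16,.062),("body","steel",proj(c,[.593,-.003,.024]),48,.022)):
    h,s=blob(im,k,q,w);print(n,s,rect(c,h,z))
E
python3 go.py .593 -.003 .2
```

```text
t: 5.17
tool_pos: [0.5905, -0.0017, 0.1983]
tool_rot: [-0.437, -3.096, 0.001]
contact_force: [0.0, -0.5, 0.3]
opening: 0.0654
[250.47603856 187.99388258] n_lr [227.49689804  59.55632996]
knob [  5   2  26  31 634] rect [594.5  -2.3] size [26.2 32.2] ang 164.0 circ [594.5  -1.8] d 33.0
body [  14   17   73   66 1680] rect [596.1  -1.6] size [80.2 41.9] ang 36.5 circ [596.2  -2.2] d 88.1
row [-0.27 -0.06 -0.16] [-0.002 -0.014  0.   ] |len cm 0.3 yaw now 163.9 t 5.22 F [ 0.1 -0.4 -0.1] open 0.0653 pos [ 0.5905 -0.0017  0.1984] q6 -1.42
```

View pics/w3.png

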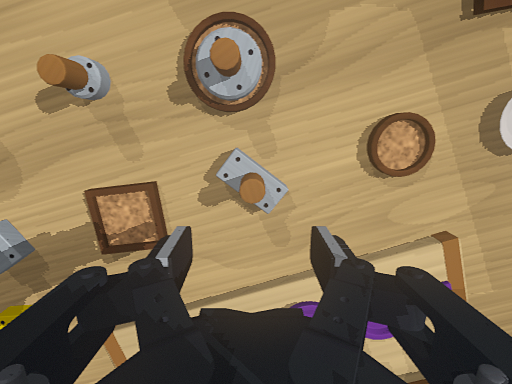

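The large round cutter sits inside its tray at (228,62). The oblong cutter is at (252,180), rotated 36.5° in world, and its body measures 80 x 42 mm as it should. I'll grasp it.

```bash
python3 - <<'E'
from m2 import *
c,im=load("w3")
for n,k,q,w,z in (("n_sq","rim",(127,215),42,.014),("n_sr","rim",(401,144),38,.014),("n_lr","rim",(229,62),52,.014)):
    h,s=blob(im,k,np.array(q),w);print(n,s,rect(c,h,z))
print(arcfit(c,im,range(374,430,3),105,150,.014,.038))
E
python3 go.py .595 -.002 .041;  python3 -m jog '[[-0.2,0,4,0,-0.01,0,60],[-0.3,0,8,0,-0.01,0,60],[-0.4,0,12,0,-0.01,0,60],[-0.4,0,14,0,-0.01,0,60],[-0.4,0,15.2,0,-0.01,0,60],[-0.4,0,15.7,0,-0.01,0,60],[-0.4,0,15.7,0,-0.01,0,60],[-0.4,0,15.7,0,-0.01,0,60]]' 40; python3 go.py .595 -.002 .041
```

```text
n_sq [   0    8   83   74 2723] rect [ 601.1 -167.3] size [92.  88.6] ang 80.7 circ [ 600.9 -167. ] d 126.5
n_sr [   3    6   69   65 1794] rect [604.  176.8] size [79.7 74.4] ang 78.2 circ [603.9 177. ] d 80.1
n_lr [   6    2   93  101 2955] rect [463.8   9.5] size [101.1 100.5] ang 13.7 circ [463.7   8.8] d 103.0
(array([0.6041, 0.1765]), np.float64(0.0006), 'free', array([0.6095, 0.1755, 0.0429]))
row [-0.66  0.13 15.73] [-0.002 -0.014  0.   ] |len cm 15.7 yaw now 163.9 t 5.22 F [ 0.1 -0.4 -0.1] open 0.0653 pos [ 0.5905 -0.0017  0.1984] q6 -1.42
t: 5.88
tool_pos: [0.5932, -0.0026, 0.043]
tool_rot: [-0.438, -3.109, 0.003]
contact_force: [0.6, -0.3, 0.1]
opening: 0.0651
row [-0.16  0.11  0.2 ] [-0.002 -0.002  0.   ] |len cm 0.3 yaw now 164.0 t 5.88 F [ 0.6 -0.3  0.1] open 0.0651 pos [ 0.5932 -0.0026  0.043 ] q6 -1.42
```

```bash
python3 -m jog '[[-0.1,0.1,0.1,0,0,0,255],[-0.1,0.1,0.1,0,0,0,255],[-0.1,0.1,0.1,0,0,0,255],[-0.1,0.1,0.1,0,0,0,255],[-0.1,0.1,0.1,0,0,0,255],[-0.1,0.1,0.1,0,0,0,255],[-0.1,0.1,-2,0,0,0,255],[-0.1,0.1,-5,0,0,0,255]]' 40;  python3 go.py .436 .319 .16 120.9
```

```text
t: 6.55
tool_pos: [0.5912, -0.0015, 0.0894]
tool_rot: [-0.437, -3.1, 0.003]
contact_force: [0.6, 0.4, -2.3]
opening: 0.0267
row [23.85 26.48 -6.9 ] [-0.007 -0.009  0.751] |len cm 36.3 yaw now 163.9 t 6.55 F [ 0.6  0.4 -2.3] open 0.0267 pos [ 0.5912 -0.0015  0.0894] q6 -1.42
```

```bash
python3 -m jog '[[1,1,-4,0,0,0,255],[4,4,-6.9,0,0,0.1,255],[7,8,-6.9,0,-0.01,0.2,255],[10,11,-6.9,0,-0.01,0.3,255],[13,14.5,-6.9,0,-0.01,0.4,255],[16,18,-6.9,0,-0.01,0.5,255],[19,21,-6.9,0,-0.01,0.6,255],[21,23.5,-6.9,0,-0.01,0.7,255]]' 40;  python3 go.py .436 .319 .16 120.9
```

```text
t: 7.22
tool_pos: [0.4604, 0.2684, 0.1592]
tool_rot: [-1.486, -2.768, 0.011]
contact_force: [0.6, -0.2, -1.9]
opening: 0.0263
row [ 5.57  0.76 -0.1 ] [-0.006  0.003  0.046] |len cm 5.6 yaw now 123.5 t 7.22 F [ 0.6 -0.2 -1.9] open 0.0263 pos [0.4604 0.2684 0.1592] q6 -0.19
```

```bash
python3 -m jog '[[3,0.4,-0.1,0,0,0.03,255],[5.6,0.8,-0.1,0,0,0.05,255],[5.6,0.8,-0.1,0,0,0.05,255],[5.6,0.8,-0.1,0,0,0.05,255],[5.6,0.8,-0.1,0,0,0.05,255],[5.6,0.8,-0.1,0,0,0.05,255]]' 40; python3 - <<'E'
from m2 import *
c,im=grab("wrist","w4");print(proj(c,[.436,.319,.014]))
E
python3 go.py .436 .319 .048 120.9
```

```text
t: 7.72
tool_pos: [0.4365, 0.3184, 0.1596]
tool_rot: [-1.556, -2.729, 0.013]
contact_force: [0.3, -0.4, -1.0]
opening: 0.0267
[251.00876578 179.78320938]
row [ 0.13  0.06 11.17] [-0.007  0.004 -0.006] |len cm 11.2 yaw now 120.6 t 7.77 F [-0.  -1.1 -1. ] open 0.0268 pos [0.4366 0.3184 0.1597] q6 -0.04
```

View pics/w4.png

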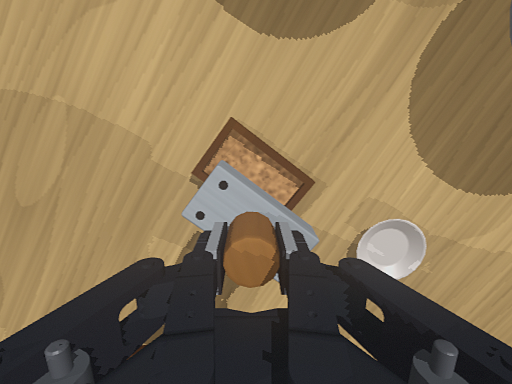

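Cutter edge (223,163)-(319,240) and rim edge (232,118)-(315,183) are parallel to within about 1° in the image. I'll check the tray centre from the corners.

```bash
python3 - <<'E'
from m2 import *
c,im=load("w4")
A=onz(c,232,118,.014)[:2];B=onz(c,315,183,.014)[:2];e=B-A;L=np.linalg.norm(e);e/=L;n=np.array([-e[1],e[0]])
print(A,B,L,np.degrees(np.arctan2(e[1],e[0]))%180)
o=get_obs()["tool_pos"][:2];n=n if (o-A)@n>0 else -n
print("centre",(A+B)/2+n*.036)
m=mask(im,"rim");ys,xs=np.nonzero(m[110:190,185:320]);print(cv2.minAreaRect(np.column_stack([xs,ys]).astype(np.float32)))
a,b=onz(c,223,163,.103-.003)[:2],onz(c,319,240,.10)[:2];print("cutter edge",np.degrees(np.arctan2(*(b-a)[::-1]))%180,np.linalg.norm(b-a))
E
```

```text
[0.3870595  0.36410284] [0.49668648 0.35093811] 0.11041461082587245 173.1523332242792
centre [0.43758071 0.32177727]
((64.48136901855469, 69.11892700195312), (106.82379150390625, 77.03801727294922), 37.71597671508789)
cutter edge 171.07661788193883 0.09588865846636836
```

```bash
python3 go.py .4368 .320 .0495 120.9; python3 -m jog '[[0.1,0.1,4,0,0,0,255],[0.1,0.1,7,0,0,0,255],[0.1,0.1,9,0,0,0,255],[0.1,0.1,10,0,0,0,255],[0.1,0.1,10.8,0,0,0,255],[0.1,0.1,11,0,0,0,255],[0.1,0.1,11,0,0,0,255],[0.1,0.1,11,0,0,0,255]]' 40;python3 go.py .4368 .320 .0480 120.9
```

```text
row [ 0.17  0.17 11.02] [-0.007  0.004 -0.006] |len cm 11.0 yaw now 120.6 t 7.77 F [-0.  -1.1 -1. ] open 0.0268 pos [0.4366 0.3184 0.1597] q6 -0.04
t: 8.43
tool_pos: [0.4378, 0.3194, 0.0511]
tool_rot: [1.557, 2.727, -0.008]
contact_force: [-0.5, -0.2, -1.5]
opening: 0.0269
row [ 0.1  -0.05  0.31] [-0.004  0.004 -0.006] |len cm 0.3 yaw now 120.6 t 8.43 F [-0.5 -0.2 -1.5] open 0.0269 pos [0.4378 0.3194 0.0511] q6 -0.04
```

```bash
python3 -m jog '[[0.1,0,0.2,0,0,0,255],[0.1,0,0.3,0,0,0,255],[0.1,0,0.3,0,0,0,255],[0.1,0,0.3,0,0,0,90],[0.1,0,0.3,0,0,0,60],[0.1,0,0.3,0,0,0,60],[0.1,0,0.3,0,0,0,60],[0.1,0,-2,0,0,0,60]]' 40;python3 go.py .605 -.15 .22 160
```

```text
t: 9.1
tool_pos: [0.4337, 0.3184, 0.0663]
tool_rot: [-1.556, -2.725, 0.022]
contact_force: [-0.6, 0.4, 0.0]
opening: 0.0652
row [-49.1   -9.28 -15.07] [-0.015 -0.002 -0.688] |len cm 52.2 yaw now 120.6 t 9.1 F [-0.6  0.4  0. ] open 0.0652 pos [0.4337 0.3184 0.0663] q6 -0.03
```

```bash
python3 -m jog '[[0,0,-4,0,0,0,60],[0,0,-8,0,0,0,60],[0,0,-11,0,0,0,60]]'; python3 go.py .4330 -.150 .2
```

```text
t: 9.35
tool_pos: [0.4351, 0.3197, 0.1788]
tool_rot: [-1.556, -2.726, 0.02]
contact_force: [0.9, 0.5, 0.9]
opening: 0.0652
row [-40.35 -24.09  -1.68] [-0.012  0.003 -0.   ] |len cm 47.0 yaw now 120.6 t 9.35 F [0.9 0.5 0.9] open 0.0652 pos [0.4351 0.3197 0.1788] q6 -0.03
```

```bash
python3 -m jog '[[-40.3,-24.1,-1.7,-0.01,0,0,60],[-40.3,-24.1,-1.7,-0.01,0,0,60],[-40.3,-24.1,-1.7,-0.01,0,0,60],[-40.3,-24.1,-1.7,-0.01,0,0,60],[-40.3,-24.1,-1.7,-0.01,0,0,60],[-40.3,-24.1,-1.7,-0.01,0,0,60],[-40.3,-24.1,-1.7,-0.01,0,0,60],[-40.3,-24.1,-1.7,-0.01,0,0,60]]'; python3 go.py .4330 -.150 .2
```

```text
t: 10.02
tool_pos: [0.4327, -0.0151, 0.1933]
tool_rot: [1.556, 2.727, -0.006]
contact_force: [0.7, 0.6, -0.9]
opening: 0.0653
row [-11.63  -6.84  -0.61] [-0.002  0.004 -0.   ] |len cm 13.5 yaw now 120.6 t 10.02 F [ 0.7  0.6 -0.9] open 0.0653 pos [ 0.4327 -0.0151  0.1933] q6 -0.74
```

```bash
python3 -m jog '[[-11.6,-6.8,-0.6,0,0,0,60],[-11.6,-6.8,-0.6,0,0,0,60],[-11.6,-6.8,-0.6,0,0,0,60],[-11.6,-6.8,-0.6,0,0,0,60],[-11.6,-6.8,-0.6,0,0,0,60],[-11.6,-6.8,-0.6,0,0,0,60]]';python3 - <<'E'
from m2 import *
c,im=grab("wrist","w5");p=proj(c,[.433,-.15,.066]);print(p)
for n,k,q,w,z in (("knob","knob",p,18,.062),("body","steel",proj(c,[.433,-.15,.024]),30,.022)):
    h,s=blob(im,k,q,w);print(n,s,rect(c,h,z))
E
python3 go.py .4330 -.150 .2
```

```text
t: 10.52
tool_pos: [0.4329, -0.1494, 0.1995]
tool_rot: [1.558, 2.726, -0.004]
contact_force: [0.5, 0.7, 0.1]
opening: 0.0656
[250.13585011 183.86046368]
knob [  6   0  26  31 642] rect [ 431.8 -147.3] size [26.1 31.9] ang 120.5 circ [ 432.  -147.5] d 32.8
body [ 12   9  38  33 471] rect [ 430.4 -145. ] size [43.8 38.3] ang 30.5 circ [ 432.1 -147.9] d 45.2
row [-0.12 -0.07 -0.06] [-0.002  0.002 -0.   ] |len cm 0.2 yaw now 120.6 t 10.57 F [-0.5  0.2 -0.7] open 0.0656 pos [ 0.433  -0.1486  0.1994] q6 -1.03
```

View pics/w5.png

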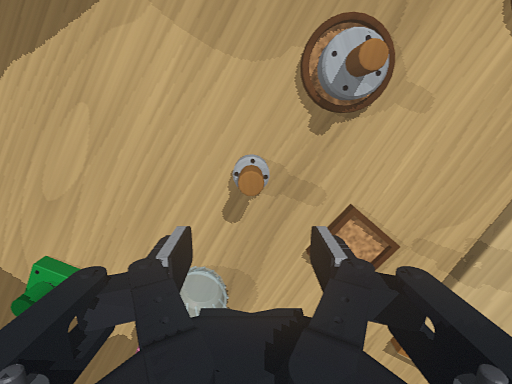

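The small round cutter is at (251,180), estimated at (.432,-.148). The dish lies at (205,292) in this view, so I'll check finger clearance before descending.

```bash
python3 - <<'E'
from m2 import *
from h import *
a,b=load("scene0")[0],load("side0")[0]
print("dish",tri([ray(a,296/1.5625,271/1.5625),ray(b,451/1.5625,432/1.5625)]))
o=get_obs();R=Ro.from_rotvec(o["tool_rot"]).as_matrix();print("tool y",R[:,1])
E
python3 go.py .432 -.148 .042
```

```text
dish (array([ 0.4547478 , -0.32658991,  0.02061238]), [np.float64(0.00021223940097523606), np.float64(0.00021223940097512566)])
tool y [ 0.8607283   0.50906127 -0.00184657]
row [ 0.14 -0.03 15.74] [-0.002  0.002 -0.   ] |len cm 15.7 yaw now 120.6 t 10.57 F [-0.5  0.2 -0.7] open 0.0656 pos [ 0.433  -0.1486  0.1994] q6 -1.03
```

Dish clearance is about 180 mm, so it's safe.

```bash
python3 -m jog '[[0.1,0,4,0,0,0,60],[0.1,0,8,0,0,0,60],[0.1,0,12,0,0,0,60],[0.1,0,14,0,0,0,60],[0.1,0,15.2,0,0,0,60],[0.1,0,15.7,0,0,0,60],[0.1,0,15.7,0,0,0,60],[0.1,0,15.7,0,0,0,60]]' 40; python3 go.py .432 -.148 .041
```

```text
t: 11.23
tool_pos: [0.4331, -0.1474, 0.0431]
tool_rot: [1.553, 2.729, -0.004]
contact_force: [0.4, -0.5, 0.9]
opening: 0.0652
row [ 0.01 -0.12  0.21] [-0.001  0.003 -0.   ] |len cm 0.2 yaw now 120.7 t 11.23 F [ 0.4 -0.5  0.9] open 0.0652 pos [ 0.4331 -0.1474  0.0431] q6 -1.02
```

```bash
python3 -m jog '[[0,-0.1,0.1,0,0,0,255],[0,-0.1,0.1,0,0,0,255],[0,-0.1,0.1,0,0,0,255],[0,-0.1,0.1,0,0,0,255],[0,-0.1,0.1,0,0,0,255],[0,-0.1,0.1,0,0,0,255],[0,-0.1,-3,0,0,0,255],[0,-0.1,-7,0,0,0,255]]' 40; python3 go.py .604 .177 .18
```

```text
t: 11.9
tool_pos: [0.4287, -0.146, 0.1094]
tool_rot: [-1.55, -2.723, 0.005]
contact_force: [1.2, 0.1, -1.2]
opening: 0.0269
row [18.87 31.51 -7.16] [-0.007 -0.006  0.   ] |len cm 37.4 yaw now 120.7 t 11.9 F [ 1.2  0.1 -1.2] open 0.0269 pos [ 0.4287 -0.146   0.1094] q6 -1.03
```

```bash
python3 -m jog '[[0,0,-4,0,0,0,255],[1.5,2.5,-7.2,0,0,0,255],[18.9,31.5,-7.2,0,0,0,255],[18.9,31.5,-7.2,0,0,0,255],[18.9,31.5,-7.2,0,0,0,255],[18.9,31.5,-7.2,0,0,0,255],[18.9,31.5,-7.2,0,0,0,255],[18.9,31.5,-7.2,0,0,0,255]]' 40; python3 go.py .604 .177 .16
```

```text
t: 12.57
tool_pos: [0.5616, 0.1006, 0.1796]
tool_rot: [-1.55, -2.723, 0.006]
contact_force: [1.3, -1.7, -0.7]
opening: 0.027
row [4.4  7.56 1.93] [-0.007 -0.006  0.   ] |len cm 9.0 yaw now 120.7 t 12.57 F [ 1.3 -1.7 -0.7] open 0.027 pos [0.5616 0.1006 0.1796] q6 -0.49
```

```bash
python3 -m jog '[[4.4,7.6,1.9,0,0,0,255],[4.4,7.6,1.9,0,0,0,255],[4.4,7.6,1.9,0,0,0,255],[4.4,7.6,1.9,0,0,0,255],[4.4,7.6,1.9,0,0,0,255],[4.4,7.6,1.9,0,0,0,255]]' 40;python3 - <<'E'
from m2 import *
c,im=grab("wrist","w6");print(proj(c,[.604,.177,.014]))
E
python3 go.py .604 .177 .0495
```

```text
t: 13.07
tool_pos: [0.6039, 0.1761, 0.1602]
tool_rot: [-1.551, -2.722, 0.007]
contact_force: [-0.1, -0.6, -1.5]
opening: 0.0266
[251.79927493 180.91538832]
row [ 0.04  0.14 11.11] [-0.008 -0.005  0.   ] |len cm 11.1 yaw now 120.6 t 13.12 F [ 0.4 -1.1 -0.7] open 0.0271 pos [0.604  0.1759 0.1606] q6 -0.37
```

View pics/w6.png

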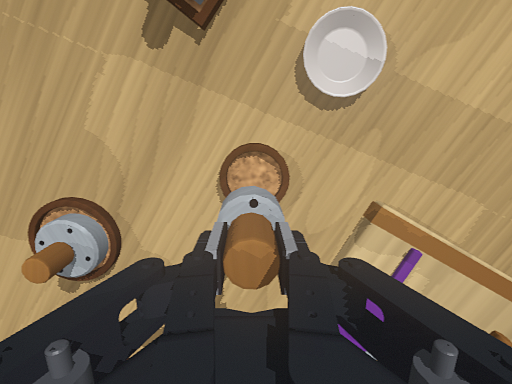

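```bash
python3 - <<'E'
from m2 import *
c,im=load("w6");print(arcfit(c,im,range(224,285,3),135,175,.014,.038))
for u in range(224,286,10): print(u,np.flatnonzero(mask(im,"rim")[130:190,u])[0]+130,end="; ")
E
```

```text
(array([0.6049, 0.18  ]), np.float64(0.0003), 'free', array([0.6038, 0.182 , 0.0359]))
224 161; 234 149; 244 145; 254 143; 264 145; 274 149; 284 160;
```

```bash
python3 -m jog '[[0.15,0.3,4,0,0,0,255],[0.15,0.3,7,0,0,0,255],[0.15,0.3,9,0,0,0,255],[0.15,0.3,10,0,0,0,255],[0.15,0.3,10.8,0,0,0,255],[0.15,0.3,11.1,0,0,0,255],[0.15,0.3,11.1,0,0,0,255],[0.15,0.3,11.1,0,0,0,255]]' 40;python3 go.py .605 .179 .0480
```

```text
t: 13.78
tool_pos: [0.6062, 0.1788, 0.0515]
tool_rot: [-1.554, -2.724, 0.003]
contact_force: [0.6, -0.2, -1.1]
opening: 0.0267
row [ 0.08 -0.09  0.35] [-0.004 -0.004  0.   ] |len cm 0.4 yaw now 120.6 t 13.78 F [ 0.6 -0.2 -1.1] open 0.0267 pos [0.6062 0.1788 0.0515] q6 -0.37
```

```bash
python3 -m jog '[[0.1,0,0.2,0,0,0,255],[0.1,0,0.35,0,0,0,255],[0.1,0,0.35,0,0,0,255],[0.1,0,0.35,0,0,0,90],[0.1,0,0.35,0,0,0,60],[0.1,0,0.35,0,0,0,60],[0.1,0,0.35,0,0,0,60],[0.1,0,-2,0,0,0,60]]' 40; python3 -m jog '[[0,0,-4,0,0,0,60],[0,0,-8,0,0,0,60],[0,0,-12,0,0,0,60]]'; python3 go.py .591 -.349 .2 135
```

```text
t: 14.45
tool_pos: [0.6018, 0.1789, 0.0661]
tool_rot: [-1.55, -2.717, 0.013]
contact_force: [-0.3, -0.6, -0.2]
opening: 0.0654
t: 14.7
tool_pos: [0.6028, 0.1788, 0.1865]
tool_rot: [-1.549, -2.715, 0.016]
contact_force: [1.5, -0.5, -0.4]
opening: 0.0656
row [-44.82 -27.89  -1.29] [-0.015 -0.011 -0.252] |len cm 52.8 yaw now 120.6 t 14.7 F [ 1.5 -0.5 -0.4] open 0.0656 pos [0.6028 0.1788 0.1865] q6 -0.37
```

```bash
python3 go.py .591 -.349 .2; python3 -m jog '[[-46,-26.5,-1.3,0,0,0,60],[-46,-26.5,-1.3,0,0,0,60],[-46,-26.5,-1.3,0,0,0,60],[-46,-26.5,-1.3,0,0,0,60],[-46,-26.5,-1.3,0,0,0,60],[-46,-26.5,-1.3,0,0,0,60],[-46,-26.5,-1.3,0,0,0,60],[-46,-26.5,-1.3,0,0,0,60]]'; python3 go.py .591 -.349 .2
```

```text
row [-44.82 -27.89  -1.29] [-0.016 -0.009  0.   ] |len cm 52.8 yaw now 120.6 t 14.7 F [ 1.5 -0.5 -0.4] open 0.0656 pos [0.6028 0.1788 0.1865] q6 -0.37
t: 15.37
tool_pos: [0.6066, -0.1562, 0.1947]
tool_rot: [-1.549, -2.715, 0.015]
contact_force: [1.4, -0.6, -0.1]
opening: 0.0655
row [-15.8  -11.16  -0.48] [-0.016 -0.009  0.   ] |len cm 19.3 yaw now 120.6 t 15.37 F [ 1.4 -0.6 -0.1] open 0.0655 pos [ 0.6066 -0.1562  0.1947] q6 -0.9
```

```bash
python3 -m jog '[[-15.8,-11.2,-0.5,-0.01,-0.01,0,60],[-15.8,-11.2,-0.5,-0.01,-0.01,0,60],[-15.8,-11.2,-0.5,-0.01,-0.01,0,60],[-15.8,-11.2,-0.5,-0.01,-0.01,0,60],[-15.8,-11.2,-0.5,-0.01,-0.01,0,60],[-15.8,-11.2,-0.5,-0.01,-0.01,0,60],[-15.8,-11.2,-0.5,-0.01,-0.01,0,60]]';python3 - <<'E'
from m2 import *
c,im=grab("wrist","w7");p=proj(c,[.591,-.349,.066]);print(p)
for n,k,q,w,z in (("knob","knob",p,18,.062),("body","steel",proj(c,[.591,-.349,.024]),40,.022)):
    h,s=blob(im,k,q,w);print(n,s,rect(c,h,z))
E
python3 go.py .591 -.349 .042
```

```text
t: 15.95
tool_pos: [0.59, -0.3507, 0.1998]
tool_rot: [-1.559, -2.724, 0.009]
contact_force: [-0.4, 0.9, -0.3]
opening: 0.0656
[252.64733833 182.56505631]
knob [  9   0  26  29 602] rect [ 591.7 -344.3] size [26.  29.7] ang 120.5 circ [ 591.4 -343.6] d 31.3
body [  17   10   54   54 1440] rect [ 592.1 -344.2] size [54.2 55.7] ang 108.2 circ [ 592.6 -344.4] d 74.7
row [-0.    0.17 15.77] [-0.006  0.    -0.   ] |len cm 15.8 yaw now 120.5 t 16.0 F [-0.5 -0.4  0.4] open 0.0656 pos [ 0.5904 -0.3493  0.1997] q6 -1.17
```

View pics/w7.png

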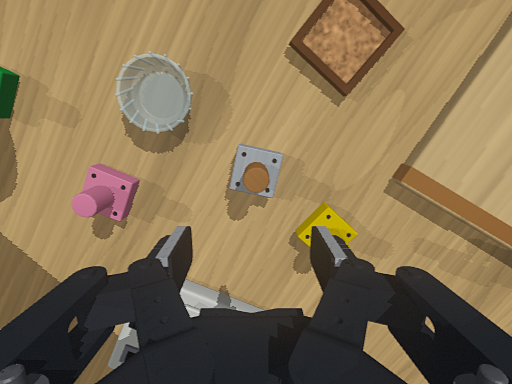

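The steel square cutter is at (256,172) with its body measuring 54x55 mm, centre (.592,-.344), rotated 18.2°. The yellow look-alike at (327,230) is nearest, so I'll check finger clearance.

```bash
python3 - <<'E'
from m2 import *
c,im=load("w7");o=get_obs();R=Ro.from_rotvec(o["tool_rot"])
for p in ((297,235),(328,205),(355,236)): print(np.round(R.inv().apply(onz(c,*p,.024)-np.array([.592,-.344,.024]))[:2]*1000))
for n,q,w in (("n_sq",(347,42),60),):
    h,s=blob(im,"rim",np.array(q),w);print(n,s,rect(c,h,.014))
E
python3 go.py .592 -.344 .042
```

```text
[-81.  52.]
[-42.  88.]
[-83. 125.]
n_sq [   2    0  116   97 2944] rect [ 601.6 -171.5] size [90.3 86.6] ang 80.7 circ [ 601.9 -171.1] d 122.0
row [ 0.38  0.51 15.77] [-0.006  0.    -0.   ] |len cm 15.8 yaw now 120.5 t 16.0 F [-0.5 -0.4  0.4] open 0.0656 pos [ 0.5904 -0.3493  0.1997] q6 -1.17
```

```bash
python3 -m jog '[[0.4,0.5,4,0,0,0,60],[0.4,0.5,8,0,0,0,60],[0.4,0.5,12,0,0,0,60],[0.4,0.5,14,0,0,0,60],[0.4,0.5,15.2,0,0,0,60],[0.4,0.5,15.7,0,0,0,60],[0.4,0.5,15.8,0,0,0,60],[0.4,0.5,15.8,0,0,0,60]]' 40; python3 go.py .592 -.344 .041
```

```text
t: 16.67
tool_pos: [0.5931, -0.344, 0.0436]
tool_rot: [-1.557, -2.728, 0.009]
contact_force: [-0.5, 0.4, 0.8]
opening: 0.065
row [ 0.06 -0.09  0.26] [-0.005  0.003 -0.   ] |len cm 0.3 yaw now 120.6 t 16.67 F [-0.5  0.4  0.8] open 0.065 pos [ 0.5931 -0.344   0.0436] q6 -1.16
```

```bash
python3 -m jog '[[0,-0.1,0.2,0,0,0,255],[0,-0.1,0.2,0,0,0,255],[0,-0.1,0.2,0,0,0,255],[0,-0.1,0.2,0,0,0,255],[0,-0.1,0.2,0,0,0,255],[0,-0.1,0.2,0,0,0,255],[0,-0.1,-3,0,0,0,255],[0,-0.1,-7,0,0,0,255]]' 40; python3 go.py .6015 -.171 .16 93.1
```

```text
t: 17.33
tool_pos: [0.5891, -0.3419, 0.1083]
tool_rot: [-1.552, -2.719, 0.007]
contact_force: [-0.5, -1.0, -2.5]
opening: 0.027
row [14.12  9.71 -5.15] [-0.011 -0.005  0.479] |len cm 17.9 yaw now 120.6 t 17.33 F [-0.5 -1.  -2.5] open 0.027 pos [ 0.5891 -0.3419  0.1083] q6 -1.16
```

```bash
python3 -m jog '[[2,1.5,-3,0,0,0.1,255],[5,3.5,-5.1,0,0,0.2,255],[8,5.5,-5.1,0,0,0.3,255],[11,7.5,-5.1,-0.01,0,0.4,255],[14.1,9.7,-5.1,-0.01,0,0.48,255],[14.1,9.7,-5.1,-0.01,0,0.48,255],[14.1,9.7,-5.1,-0.01,0,0.48,255],[14.1,9.7,-5.1,-0.01,0,0.48,255]]' 40;python3 - <<'E'
from m2 import *
c,im=grab("wrist","w8");print(proj(c,[.6015,-.171,.014]))
E
python3 go.py .6015 -.171 .0505 93.1
```

```text
t: 18.0
tool_pos: [0.6012, -0.1712, 0.159]
tool_rot: [-2.156, -2.277, -0.001]
contact_force: [0.5, -0.7, -2.6]
opening: 0.0268
[250.68881437 181.94196933]
row [ 0.03  0.06 10.86] [-0.003 -0.005 -0.001] |len cm 10.9 yaw now 93.1 t 18.05 F [-0.5 -0.4 -1.7] open 0.027 pos [ 0.6013 -0.1718  0.159 ] q6 -0.45
```

View pics/w8.png

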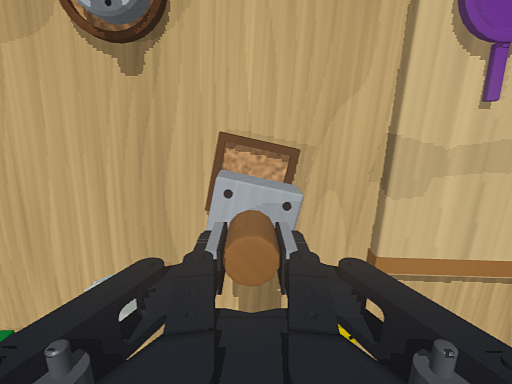

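The cutter edge is parallel to the rim (slopes 0.25 and 0.23). I'll get the tray centre from rim corners (220,132) and (300,150).

```bash
python3 - <<'E'
from m2 import *
c,im=load("w8")
A=onz(c,220,132,.014)[:2];B=onz(c,300,150,.014)[:2];e=B-A;L=np.linalg.norm(e);e/=L;n=np.array([-e[1],e[0]])
o=get_obs()["tool_pos"][:2];n=n if (o-A)@n>0 else -n
print(L,np.degrees(np.arctan2(e[1],e[0]))%180,"centre",(A+B)/2+n*.043)
E
python3 -m jog '[[0,0.1,4,0,0,0,255],[0,0.1,7,0,0,0,255],[0,0.1,8,0,0,0,255],[0,0.1,8,0,0,0,255]]' 40; python3 go.py .6015 -.170 .0495 93.1
```

```text
0.08430609982501176 170.66284108782506 centre [ 0.60204825 -0.16988565]
t: 18.38
tool_pos: [0.5989, -0.1714, 0.0745]
tool_rot: [-2.154, -2.269, 0.003]
contact_force: [-0.1, 0.1, -2.1]
opening: 0.0269
row [0.11 0.29 2.5 ] [-0.011 -0.008 -0.002] |len cm 2.5 yaw now 93.0 t 18.38 F [-0.1  0.1 -2.1] open 0.0269 pos [ 0.5989 -0.1714  0.0745] q6 -0.45
```

```bash
python3 -m jog '[[0.1,0.3,1.2,-0.01,0,0,255],[0.1,0.3,2,-0.01,0,0,255],[0.1,0.3,2.5,-0.01,0,0,255],[0.1,0.3,2.5,-0.01,0,0,255],[0.1,0.3,2.5,-0.01,0,0,255]]' 40; python3 go.py .6015 -.170 .0480 93.1
```

```text
t: 18.8
tool_pos: [0.6024, -0.1706, 0.0507]
tool_rot: [-2.16, -2.275, -0.009]
contact_force: [0.0, 0.6, -1.3]
opening: 0.0272
row [ 0.06 -0.08  0.27] [ 0.001 -0.007 -0.002] |len cm 0.3 yaw now 93.0 t 18.8 F [ 0.   0.6 -1.3] open 0.0272 pos [ 0.6024 -0.1706  0.0507] q6 -0.45
```

Set down, release and rise; then move clear towards the middle for a check from above.

```bash
python3 -m jog '[[0.1,0,0.2,0,0,0,255],[0.1,0,0.3,0,0,0,255],[0.1,0,0.3,0,0,0,255],[0.1,0,0.3,0,0,0,90],[0.1,0,0.3,0,0,0,60],[0.1,0,0.3,0,0,0,60],[0.1,0,0.3,0,0,0,60],[0.1,0,-2,0,0,0,60]]' 40; python3 -m jog '[[0,0,-4,0,0,0,60],[0,0,-8,0,0,0,60],[0,0,-12,0,0,0,60],[0,0,-16,0,0,0,60],[0,0,-20,0,0,0,60],[8,0,-24,0,0,0,60],[8,0,-24,0,0,0,60],[8,0,-24,0,0,0,60]]'; python3 - <<'E'
from m2 import *
T={"sq":(.6015,-.170),"lr":(.463,.0095),"sr":(.6045,.178),"ob":(.4365,.319)}
for cam in("scene","side"): grab(cam,cam+"9")
c0,_=load("scene9");c1,_=load("side9")
for k,(x,y) in T.items():
    r=[]
    for cam in("scene9","side9"):
        c,im=load(cam);p=proj(c,[x,y,.060]);w=11
        x0,y0=(p-w).astype(int);m=mask(im,"knob")[y0:y0+2*w+1,x0:x0+2*w+1];mm=(cv2.cvtColor(im,cv2.COLOR_RGB2HSV)[y0:y0+2*w+1,x0:x0+2*w+1,2]<190)
        n,l,st,ce=cv2.connectedComponentsWithStats(m);i=1+np.argmax(st[1:,4]);r.append(ray(c,*(ce[i]+[x0,y0])))
    q,e=tri(r);print(k,np.round(q,4),np.round(e,4),"off mm",np.round((q[:2]-[x,y])*1000,1))
a=load("scene9")[1][150:290,150:450];b=load("side9")[1][110:300,170:430]
a=cv2.resize(a,(780,364),interpolation=3)[:300];b=cv2.resize(load("side9")[1][120:240,170:450],(780,300),interpolation=3)
save("chk.png",np.vstack([a,b]))
print(get_obs()["tool_pos"])
E
```

```text
t: 19.47
tool_pos: [0.5986, -0.1683, 0.0655]
tool_rot: [-2.154, -2.268, -0.003]
contact_force: [-0.0, -0.1, -1.3]
opening: 0.0651
t: 20.13
tool_pos: [0.5979, -0.0875, 0.3121]
tool_rot: [-2.154, -2.276, -0.012]
contact_force: [0.3, 0.4, 1.4]
opening: 0.0653
sq [ 0.6023 -0.1698  0.0564] [0.0005 0.0005] off mm [0.8 0.2]
lr [0.4658 0.0083 0.0565] [0.0001 0.0001] off mm [ 2.8 -1.2]
sr [0.6068 0.1789 0.0556] [0.0008 0.0008] off mm [2.3 0.9]
ob [0.4388 0.3171 0.0562] [0.0015 0.0015] off mm [ 2.3 -1.9]
[ 0.5971553  -0.08993002  0.30816376]
```

View pics/chk.png

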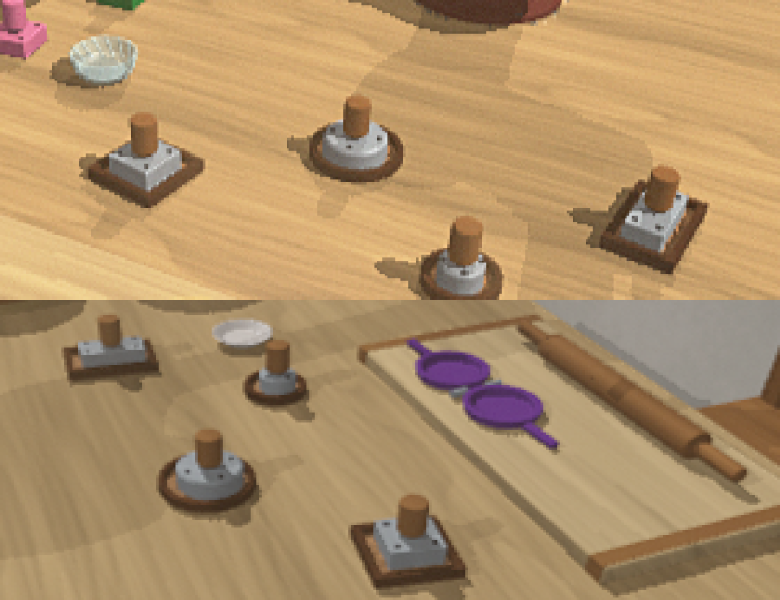

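All four cutters sit in their own trays, upright. The knob heights agree at 56 mm, and each is within about 3 mm of its tray centre. The dish and saucer look undisturbed.

```bash
python3 -c "
from station import finish_job; print(finish_job())"
```

```text
the job is handed in; nothing more can be done
None
```

All four steel cutters are in their own trays and the job is handed in, at about 20 s of the 88 s allowed. I gripped each cutter by its knob. I turned the oblong about 43° and the square about 27.5° to line up with their recesses, then lowered each to within about a millimetre of the cork floor before letting go.

**Last checks (scene and side views, after moving the arm clear):**
- **Position:** the knobs stand 1–3 mm from their tray centres; the limit is 13 mm.
- **Height:** the knob centres all come out at 55.6–56.5 mm, so the cutters are level with each other and none is perched on a rim. I did not measure the undersides or the tilt directly.
- **Bystanders:** the dish, the saucer and the coloured look-alikes were never touched, and none looks moved where the last pictures show them. I did not measure the dish and saucer again.

**Disagreement:** the estimates of the tray centres differed by up to about 5 mm between views, probably because rim walls and shadows were picked up in the outlines. Where the views disagreed, I used the close-up wrist-camera view, or a value between the two. No check failed.

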